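Trip and reset the stop on the ironing table's control strip

TASK

Test the stop circuit of the control strip lying on the ironing board: press the mushroom-shaped stop button fully down until it stays down, then turn the bar-shaped reset knob clockwise to its end stop so that the mushroom comes up again. Do not operate the small start button or the round dial on the same strip.

Things in the scene. Friction and masses are not known exactly. Their poses are not given: they have to be found in the camera images.
- stop_module: Grey housing 84 x 84 x 44 mm under the mushroom button: one of four like housings in a row, 98 mm apart, on a flat aluminium rail (100 x 420 x 10 mm) fixed to the board. The order of the four and the yaw of the row vary. Origin: centre of its underside, 10 mm above the board; z up, y along the row. It does not move.
- stop_top (a point): Centre of the top of the black domed stop mushroom head, 56 mm wide, over a steel stem and collar. At the start 77 mm above stop_module's origin (87 mm above the board). Pressed, it goes 8 mm straight down against 3.5 to 5 N, to a hard stop, and stays where it is pressed. The reset knob lifts it in proportion, 8 mm over its full turn; turned before the press it lifts the head too high.
- reset_knob_grip (a point): Point on the reset knob's axis, 91 mm above the board: a black upright bar 42 mm long, 14 mm thick, 32 mm tall on a round skirt 44 mm wide, with a white tick on top. It lies 7 mm below the bar's top, 23 mm above the skirt. x along the bar, y across it, z up; the frame turns with the knob. At the start the bar stands at right angles to the row.
- reset_knob (a joint): Angle of the reset knob in rad: 0 at the start, growing clockwise seen from above, hard end stop at 1.047 (60 degrees). It turns with a light friction of 0.04 N m and stays where it is left.
- start_button (a joint): Travel in m of the start button, to be left alone: a small round flat-topped black button 28 mm wide, 10 mm proud of a steel ring on another of the four housings; 0 up, 0.006 fully down, springs back.
- dial_mark (a point): White mark on top of the round ribbed dial, to be left alone: black, 43 mm wide and 22 mm tall, on the last of the four housings. The point lies 14 mm from the dial's axis, 81 mm above the board; the dial starts at any angle.

How it is judged:
On the way, in this order (a step that is already met when the one before it is completed fails the run):
1. the mushroom is pressed fully down: its top at least 6 mm below its starting height (z of stop_top in the frame of stop_module below 0.071 m), for 0.2 s.
2. the reset knob is turned clockwise to within 10 degrees of its end stop (beyond 0.87 rad) (value of joint reset_knob above 0.87 rad), for 0.2 s.
At the end, for the whole second after the job is handed in: The reset knob stands within 10 degrees of its clockwise end stop (beyond 0.87 rad) and the mushroom's top is back up, from 3 mm below to 4 mm above its starting height (value of joint reset_knob above 0.87 rad and z of stop_top in the frame of stop_module between 0.074 and 0.081 m); the robot touches nothing.
It fails at once if the start button is pressed by more than 3 mm (value of joint start_button above 0.003 m).
It fails at once if the round dial is turned (its mark moves more than 6 mm, about 25 degrees) (distance of dial_mark from where it was at the start of the episode above 0.006 m).
It also fails if it takes over 40 s, if anything falls off the work surface, if the arm or the gripper's body presses on something with over 40 N, if the wrist force passes 120 N, or if a joint passes its speed limit or range.

ROBOT

A 6-joint arm with a two-finger parallel gripper is mounted at the origin on a cart in front of the work surface, level with it; the furniture and walls round the work are solid. World frame = base frame: x ahead of the robot, y to its left, z up, the work surface at z = 0. Lengths are in m, angles in rad, forces in N, time in s.
With the tool pointing down it reaches from about 0.325 to 0.9 m from the base axis. Payload 6.1 kg.
Tool frame: the origin (TCP) lies midway between the tips of the shut fingers; the grasp point (between the pads) lies 19 mm behind it; z points along the fingers, y is the line along which they close (so a half turn about z gives the same grasp; the last joint's range is limited). The gripper opens to 87 mm and grips with 3 to 60 N. Pads are 19 mm wide; open, the fingers measure 117 mm over their backs; the gripper's body (75 mm by 190 mm) begins 51 mm behind the grasp point.
Start: joints at [1.074, 0.22, 1.526, -0, 1.395, -0.126], TCP at [0.226, 0.583, 0.223] pointing down, gripper open.
Joint ranges: [-2.98, 2.98], [-0.91, 2.08], [0.09, 2.57], [-1.24, 4.39], [0.2, 2.65], [-2.68, 2.68]. Speed limits (rad/s): [2.57, 2.57, 3.01, 3.14, 3.14, 3.14].

INTERFACE

Orientations are given as a rotation vector (axis times angle).
In Python, from plant import env, capture, camera_params, workorder gives the robot as it stands. The module is installed in compiled form; this text tells all that it offers.
- The arm moves only by the tool step_arm, never from a script. Its argument "steps" is a list of rows, each a list of 7 numbers: the shift along the tool's x, y, z in mm, then the turn, a rotation vector about the tool's x, y, z in rad, then the finger opening in mm, from 0 to 87. In form: [[dx, dy, dz, ax, ay, az, jaw], ...]. A call has 1 to 20 rows; each row shifts and turns the commanded pose from where the row before left it, along the tool's axes as they then stand; what a row does not reach is not made up. A row lasts 1/12 s, in which the tool goes at most 41.7 mm and 7.16 degrees, less where a joint would pass 70% of its speed; a pose out of reach is approached as far as the arm can. A call is refused whole if a number of a shift passes 41.7 or a number of a turn 0.125, either way. A call with a gripper value outside its range is refused whole. The fingers move at their own pace and stop on an object; "grip_force" is the grip in N (left out, the last holds). Time passes only in rows, so rows that do not move let the fingers close. It gives the time, the measured TCP pose, the force, the opening and the grip force at its end, in the units of the state.
- env.state(): the state, without advancing time (a new reading comes with each control period).
- capture(name): name is "scene" or "top"; returns the picture (480x640x3 uint8, red, green, blue); there is no depth.
- camera_params(name): a dict with "mtx" (3x3 intrinsics, pixels), "dist" ([k1, k2, p1, p2, k3] as OpenCV has them; the pictures are not rectified), "R" (3x3) and "t" (3): a world point X has camera coordinates R X + t. Camera axes: x right, y down, z forward; pixel columns grow to the right and rows downward; lengths in m; the calibration is good to about 2 mm. A picture is of the moment at which its call begins. camera_params takes no time and is no camera call.
- workorder.job_done(): hands the job in; it is judged then, once.
The state is a dict: "clock": time; "joint_pos": joint angles; "joint_velocities": joint speeds; "joint_efforts": joint torques, N m; "ee_pos": TCP position; "eef_rot": TCP orientation; "contact_force": force on the tool from outside, world axes, zero at the start; "torque": the same for the moment, N m; "width": finger opening in m; "finger_force": force on a finger pad.
Only numpy, scipy, OpenCV 4.12 (cv2) and the standard library are available. Lean on these libraries where they do the work, as an engineer would, in place of code of your own. Each camera call takes 0.05 s, during which the arm holds its last target. There are 200 camera calls.

## Working session

There is one attempt and no reset: what is moved stays moved. The work goes in short steps, Python scripts to look and compute and a tool call to move; the robot and the scene stay as the last step left them, time stands still between calls to the robot, and variables do not carry over. Pictures are saved under pics/ and viewed, at most 10 in all, crops included, and the job is handed in when it is done.

Besides the shell and the picture viewer there is one more tool, called after ">>>" by a JSON object that holds its "name" and its "arguments". step_arm: Moves the arm, as the interface text tells. Its arguments: {"type":"object","properties":{"steps":{"type":"array","items":{"type":"array","items":{"type":"number"}}},"grip_force":{"type":"number"}},"required":["steps"]}

```bash
mkdir -p pics
python3 - <<'E'
from plant import env,capture,camera_params
import cv2
for n in("scene","top"):
    cv2.imwrite(f"pics/{n}0.png",capture(n)[:,:,::-1]); p=camera_params(n); print(n,p)
s=env.state();print(s)
E
```

```text
scene {'mtx': array([[528.43413942,   0.        , 312.60873158],
       [  0.        , 528.43413942, 244.96062014],
       [  0.        ,   0.        ,   1.        ]]), 'dist': array([-0.04972783,  0.        ,  0.        ,  0.        ,  0.        ]), 'R': array([[ 0.89824339, -0.43947553,  0.00448084],
       [-0.27561192, -0.57120575, -0.77315074],
       [ 0.34234031,  0.69324256, -0.63420648]]), 't': array([-0.43531698,  0.29052736,  0.66766753])}
top {'mtx': array([[604.81434977,   0.        , 328.78981639],
       [  0.        , 604.81434977, 234.70648203],
       [  0.        ,   0.        ,   1.        ]]), 'dist': array([-0.19841779,  0.        ,  0.        ,  0.        ,  0.        ]), 'R': array([[ 0.02982474, -0.99953465, -0.00639995],
       [-0.99543214, -0.02912016, -0.09092229],
       [ 0.09069362,  0.00908245, -0.99583743]]), 't': array([0.07705025, 0.52290303, 0.88882797])}
{'clock': 0.1, 'joint_pos': array([ 1.07388375e+00,  2.21145992e-01,  1.52751266e+00,  1.78325687e-05,
        1.39473134e+00, -1.26137133e-01]), 'joint_velocities': array([ 0.0001188 , -0.00022272, -0.0035049 , -0.00087939, -0.00199312,
        0.00112718]), 'joint_efforts': array([ 9.36680080e-04, -4.95941305e+01, -3.88520622e+01,  7.01015722e-02,
        5.15200209e-02, -2.15204341e-05]), 'ee_pos': array([0.22620409, 0.58201097, 0.22153901]), 'eef_rot': array([-5.78982326e-01, -3.08720109e+00,  2.67843749e-03]), 'contact_force': array([-0.87640609,  0.15078063, -0.5675045 ]), 'torque': array([-0.02522212,  0.03344169,  0.01482126]), 'finger_force': 0.0, 'width': 0.0870330191122754}
```

View pics/top0.png

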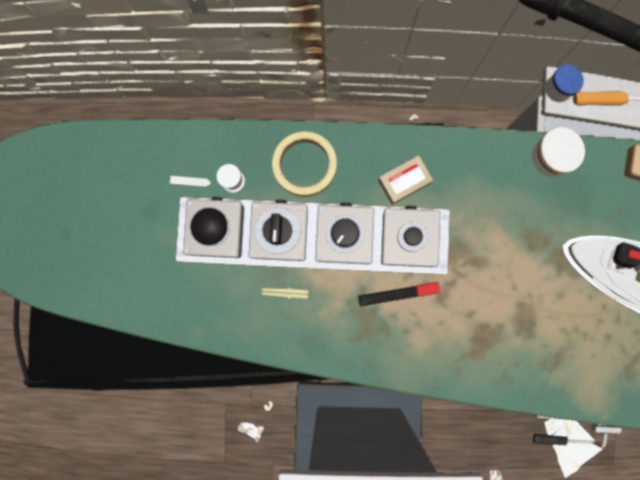

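View pics/scene0.png

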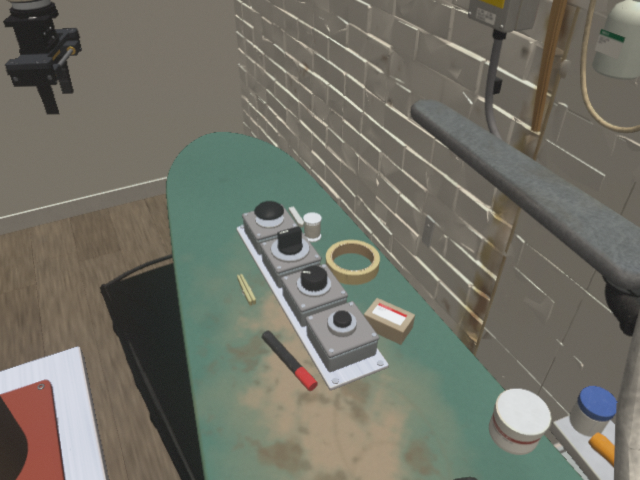

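The top view shows the mushroom at (209,227), the bar knob at (277,230), the dial at (345,233) and the start button at (413,237). The scene view shows the same order from the far end: (269,212), (290,240), (314,280), (342,320).

```bash
cat > h.py <<'E'
import numpy as np,cv2
from plant import camera_params
def ray(n,uv):
    p=camera_params(n); q=cv2.undistortPoints(np.array([[uv]],float),p["mtx"],p["dist"])[0,0]
    return -p["R"].T@p["t"], p["R"].T@np.array([*q,1])
def onplane(n,uv,z):
    c,d=ray(n,uv); return c+d*(z-c[2])/d[2]
def proj(n,X):
    p=camera_params(n); return cv2.projectPoints(np.array([X],float),cv2.Rodrigues(p["R"])[0],p["t"],p["mtx"],p["dist"])[0][0,0]
E
python3 - <<'E'
from h import *
im=cv2.imread("pics/top0.png"); m=(im.max(2)<60).astype(np.uint8)
m[:200]=0;m[275:]=0;m[:,:180]=0;m[:,450:]=0
n,l,s,c=cv2.connectedComponentsWithStats(m)
for i in range(1,n):
    if s[i,4]>60: print(s[i],c[i],[onplane("top",c[i],z).round(4) for z in(.075,.098,.08)])
# rail: bright, low saturation corners
hsv=cv2.cvtColor(im,cv2.COLOR_BGR2HSV); m=((hsv[...,1]<40)&(hsv[...,2]>130)).astype(np.uint8)
m=cv2.morphologyEx(m,cv2.MORPH_CLOSE,np.ones((25,25)))
n,l,s,c=cv2.connectedComponentsWithStats(m); i=l[262,310]
r=cv2.minAreaRect(cv2.findContours((l==i).astype(np.uint8),0,1)[0][0]); b=cv2.boxPoints(r)
P=np.array([onplane("top",q,.01) for q in b]); print(b,P.round(4)); print([np.linalg.norm(P[k]-P[k-1]).round(4) for k in range(4)],P.mean(0))
sc=cv2.imread("pics/scene0.png"); cv2.imwrite("pics/c.png",np.hstack([cv2.resize(im[190:280,170:310],None,fx=2.8,fy=2.8),cv2.resize(sc[190:280,230:370],None,fx=2.8,fy=2.8)]))
E
```

```text
[191 209  35  35 883] [208.13590034 225.95469989] [array([0.5233, 0.2661, 0.075 ]), array([0.521 , 0.2612, 0.098 ]), array([0.5228, 0.265 , 0.08  ])]
[269 215   7  28  87] [271.14942529 226.71264368] [array([0.5248, 0.1747, 0.075 ]), array([0.5225, 0.1723, 0.098 ]), array([0.5243, 0.1742, 0.08  ])]
[274 216   9  28  96] [279.59375    230.16666667] [array([0.5202, 0.1624, 0.075 ]), array([0.518 , 0.1603, 0.098 ]), array([0.5197, 0.162 , 0.08  ])]
[[168.27876 166.61194]
 [634.629   144.75177]
 [645.5204  377.1006 ]
 [179.1701  398.96075]] [[ 0.6222  0.3491  0.01  ]
 [ 0.6858 -0.4085  0.01  ]
 [ 0.3056 -0.4261  0.01  ]
 [ 0.2609  0.3154  0.01  ]]
[np.float64(0.3628), np.float64(0.7602), np.float64(0.3806), np.float64(0.7429)] [ 0.46861886 -0.04252112  0.01      ]
```

View pics/c.png

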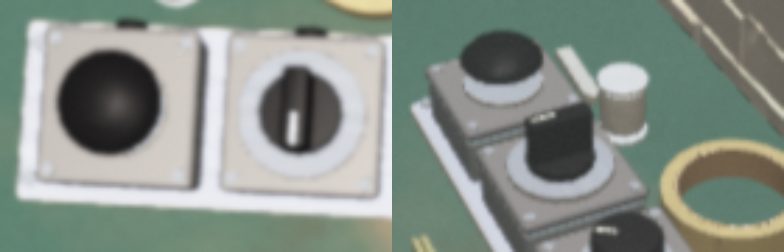

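The crop shows the mushroom centred near top-view pixel (208.5,226.5). The knob bar's top is near (276,229.5), upright across the row, with its white tick toward the robot.

Run:
```python
from h import *
P=np.array([onplane("top",q,.01) for q in [(181,198),(449,210),(447,273),(177,262)]]);print(P.round(4),[np.linalg.norm(P[k]-P[k-1]).round(4) for k in range(4)])
d=(P[0]+P[3]-P[1]-P[2]);d/=np.linalg.norm(d);c=P.mean(0);print("row dir",d,c)
for k in(1.5,.5,-.5,-1.5):print((c+d*.098*k).round(4))
print(onplane("top",(208.5,226.5),.077),onplane("top",(276,229.5),.098),onplane("top",(345,233),.081),onplane("top",(413,236.5),.07))
for n,a,b in(("mush",(208.5,226.5),(269.5,210)),("knob",(276,229.5),(289.5,230))):
    c1,d1=ray("top",a);c2,d2=ray("scene",b)
    t=np.linalg.lstsq(np.c_[d1,-d2],c2-c1,rcond=None)[0];print(n,c1+t[0]*d1,c2+t[1]*d2)
from scipy.spatial.transform import Rotation as R
from plant import env
print(R.from_rotvec(env.state()["eef_rot"]).as_matrix().round(4))
```

```text
[[ 0.5725  0.3254  0.01  ]
 [ 0.5655 -0.0924  0.01  ]
 [ 0.468  -0.0906  0.01  ]
 [ 0.4724  0.3264  0.01  ]] [np.float64(0.1002), np.float64(0.4179), np.float64(0.0976), np.float64(0.417)]
row dir [0.01361538 0.99990731 0.        ] [0.51961013 0.11719371 0.01      ]
[0.5216 0.2642 0.01  ]
[0.5203 0.1662 0.01  ]
[0.5189 0.0682 0.01  ]
[ 0.5176 -0.0298  0.01  ]
[0.5223588  0.26507171 0.077     ] [0.5187867  0.16538409 0.098     ] [0.51830919 0.06908205 0.081     ] [ 0.51716794 -0.02899859  0.07      ]
mush [0.5222996  0.26494534 0.07759807] [0.52436026 0.26421055 0.0776468 ]
knob [0.51844911 0.16504636 0.10147299] [0.52084148 0.16414772 0.10161815]
[[-9.320e-01  3.623e-01 -9.000e-04]
 [ 3.623e-01  9.320e-01 -1.600e-03]
 [ 2.000e-04 -1.800e-03 -1.000e+00]]
```

>>> {"name": "step_arm", "arguments": {"steps": [[0, 0, 0, 0, 0, -0.119, 0], [0, 0, 0, 0, 0, -0.119, 0], [0, 0, 0, 0, 0, -0.118, 0], [-25, -26.1, 0, 0, 0, 0, 0], [-25, -26.1, 0, 0, 0, 0, 0], [-25, -26.1, 0, 0, 0, 0, 0], [-25, -26.1, 0, 0, 0, 0, 0], [-25, -26.1, 0, 0, 0, 0, 0], [-25, -26.1, 0, 0, 0, 0, 0], [-25, -26.1, 0, 0, 0, 0, 0], [-25, -26.1, 0, 0, 0, 0, 0], [-25, -26.1, 0, 0, 0, 0, 0], [-25, -26.1, 0, 0, 0, 0, 0], [-25, -26.1, 0, 0, 0, 0, 0], [-25, -26.1, 0, 0, 0, 0, 0], [0, 0, 30, 0, 0, 0, 0], [0, 0, 30, 0, 0, 0, 0], [0, 0, 30, 0, 0, 0, 0], [0, 0, 0, 0, 0, 0, 0], [0, 0, 0, 0, 0, 0, 0]], "grip_force": 20}}

```text
clock: 1.77
ee_pos: [0.52, 0.2642, 0.1305]
eef_rot: [-0.023, -3.136, 0.003]
contact_force: [0.7, -0.6, 0.8]
width: 0.0005
finger_force: 0.0
```

>>> {"name": "step_arm", "arguments": {"steps": [[-2, 0, 20, 0, 0, 0, 0], [0, 0, 18, 0, 0, 0, 0], [0, 0, 3, 0, 0, 0, 0], [0, 0, 3, 0, 0, 0, 0], [0, 0, 3, 0, 0, 0, 0], [0, 0, 2, 0, 0, 0, 0], [0, 0, 2, 0, 0, 0, 0], [0, 0, 0, 0, 0, 0, 0], [0, 0, 0, 0, 0, 0, 0]]}}

```text
clock: 2.52
ee_pos: [0.525, 0.2655, 0.0829]
eef_rot: [0.023, 3.139, 0.002]
contact_force: [1.2, 1.6, 4.7]
width: 0.0007
finger_force: 2.0
```

>>> {"name": "step_arm", "arguments": {"steps": [[0, 0, 1, 0, 0, 0, 0], [0, 0, 1, 0, 0, 0, 0], [0, 0, 1, 0, 0, 0, 0], [0, 0, 0, 0, 0, 0, 0], [0, 0, 0, 0, 0, 0, 0]]}}

```text
clock: 2.93
ee_pos: [0.5247, 0.2653, 0.0791]
eef_rot: [0.023, 3.14, 0.001]
contact_force: [3.3, 3.2, 4.7]
width: 0.0003
finger_force: 2.5
```

>>> {"name": "step_arm", "arguments": {"steps": [[0, 0, 1, 0, 0, 0, 0], [0, 0, 1, 0, 0, 0, 0], [0, 0, 0, 0, 0, 0, 0], [0, 0, 0, 0, 0, 0, 0], [0, 0, 0, 0, 0, 0, 0]]}}

```text
clock: 3.35
ee_pos: [0.5249, 0.2654, 0.0785]
eef_rot: [0.023, 3.139, 0.001]
contact_force: [-0.4, 0.9, 13.5]
width: 0.0005
finger_force: 6.7
```

>>> {"name": "step_arm", "arguments": {"steps": [[0, 0, -1, 0, 0, 0, 0], [0, 0, -20, 0, 0, 0, 0], [0, 0, -35, 0, 0, 0, 0], [0, -33, 0, 0, 0, 0, 40], [0, -33, 0, 0, 0, 0, 40], [0, -33, 0, 0, 0, 0, 40], [0, 0, 0, 0, 0, 0, 40], [0, 0, 0, 0, 0, 0, 40], [0, 0, 0, 0, 0, 0, 40]]}}

```text
clock: 4.1
ee_pos: [0.5214, 0.1658, 0.1316]
eef_rot: [-0.025, -3.139, 0.0]
contact_force: [0.4, 0.9, -0.0]
width: 0.0324
finger_force: 0.0
```

Run:
```python
from h import *
from plant import env,capture
t=capture("top")[:,:,::-1];s=capture("scene")[:,:,::-1]
st=env.state();print(st["ee_pos"],st["eef_rot"],st["width"],st["contact_force"],st["joint_pos"])
cv2.imwrite("pics/c2.png",np.hstack([cv2.resize(t[170:290,170:310],None,fx=2.8,fy=2.8),cv2.resize(s[150:270,230:370],None,fx=2.8,fy=2.8)]))
```

```text
[0.52170531 0.16666863 0.13186314] [-2.18225850e-02 -3.13992900e+00  1.00337436e-04] 0.03737150873988754 [ 0.77132886  0.17327259 -0.2883878 ] [ 1.65077725e-01  1.21691710e-01  1.81548904e+00  2.23548842e-04
  1.20598724e+00 -1.39189870e+00]
```

View pics/c2.png

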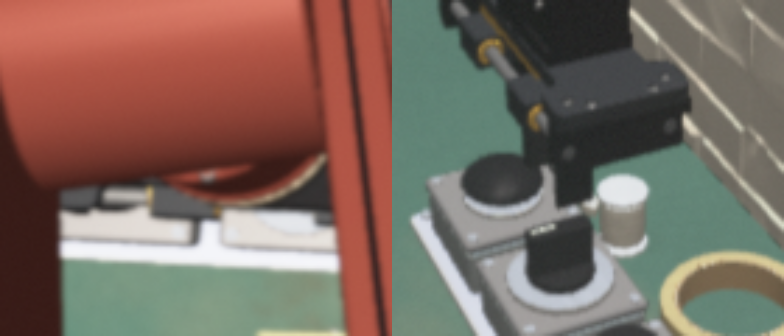

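The scene crop shows the mushroom lowered, with its collar mostly covered. The gripper is over the knob, with the near finger tip at about scene pixel (294,221), so I descend.

>>> {"name": "step_arm", "arguments": {"steps": [[0, 0, 15, 0, 0, 0, 40], [0, 0, 15, 0, 0, 0, 40], [0, 0, 12, 0, 0, 0, 40], [0, 0, 8, 0, 0, 0, 40], [0, 0, 6, 0, 0, 0, 40], [0, 0, 0, 0, 0, 0, 40], [0, 0, 0, 0, 0, 0, 40]]}}

```text
clock: 4.78
ee_pos: [0.5223, 0.1661, 0.0764]
eef_rot: [-0.023, -3.141, 0.0]
contact_force: [0.0, -0.0, 0.1]
width: 0.04
finger_force: 0.0
```

>>> {"name": "step_arm", "arguments": {"steps": [[0, 0, 0, 0, 0, 0, 25], [0, 0, 0, 0, 0, 0, 18], [0, 0, 0, 0, 0, 0, 12], [0, 0, 0, 0, 0, 0, 8], [0, 0, 0, 0, 0, 0, 8], [0, 0, 0, 0, 0, 0, 8]], "grip_force": 12}}

```text
clock: 5.28
ee_pos: [0.5227, 0.1671, 0.077]
eef_rot: [0.024, 3.141, 0.004]
contact_force: [1.0, 5.7, 0.7]
width: 0.014
finger_force: 12.0
```

>>> {"name": "step_arm", "arguments": {"steps": [[0, 1, 0, 0, 0, 0, 8], [0, 0, 0, 0, 0, 0.08, 8], [0, 0, 0, 0, 0, 0.08, 8], [0, 0, 0, 0, 0, 0.08, 8], [0, 0, 0, 0, 0, 0.08, 8], [0, 0, 0, 0, 0, 0.08, 8], [0, 0, 0, 0, 0, 0.08, 8], [0, 0, 0, 0, 0, 0.08, 8], [0, 0, 0, 0, 0, 0.08, 8], [0, 0, 0, 0, 0, 0.08, 8], [0, 0, 0, 0, 0, 0.08, 8], [0, 0, 0, 0, 0, 0.08, 8], [0, 0, 0, 0, 0, 0.08, 8], [0, 0, 0, 0, 0, 0.07, 8], [0, 0, 0, 0, 0, 0, 8], [0, 0, 0, 0, 0, 0, 8], [0, 0, 0, 0, 0, 0, 8]]}}

```text
clock: 6.7
ee_pos: [0.5224, 0.1666, 0.077]
eef_rot: [1.564, 2.724, -0.001]
contact_force: [-2.3, -1.0, 6.1]
width: 0.0142
finger_force: 12.0
```

Run:
```python
from plant import env
s=env.state();print(s["ee_pos"],s["eef_rot"],s["torque"],s["contact_force"],s["width"],s["joint_pos"])
```

```text
[0.52236899 0.16664959 0.07699253] [ 1.56417526e+00  2.72433044e+00 -7.52600960e-04] [-0.29819644  0.47941894 -0.03760708] [-2.32730117 -1.00427792  6.13598457] 0.014193443141790666 [ 1.65270665e-01  1.92140878e-01  1.85017824e+00 -5.27299338e-04
  1.09945623e+00 -3.62895170e-01]
```

>>> {"name": "step_arm", "arguments": {"steps": [[0, 0, 0, 0, 0, 0, 40], [0, 0, 0, 0, 0, 0, 40], [0, 0, 0, 0, 0, 0, 40], [0, 0, 0, 0, 0, 0, 40], [0, 0, -10, 0, 0, 0, 40], [0, 0, -20, 0, 0, 0, 40], [0, 0, -35, 0, 0, 0, 40], [0, 0, -35, 0, 0, 0, 40], [0, 0, -35, 0, 0, 0, 40], [30, 20, 0, 0, 0, 0, 40], [30, 20, 0, 0, 0, 0, 40], [30, 20, 0, 0, 0, 0, 40], [30, 20, 0, 0, 0, 0, 40], [0, 0, 0, 0, 0, 0, 40], [0, 0, 0, 0, 0, 0, 40]]}}

```text
clock: 7.95
ee_pos: [0.5309, 0.3125, 0.2119]
eef_rot: [1.563, 2.725, -0.0]
contact_force: [-0.4, -0.8, -0.1]
width: 0.0403
finger_force: 0.0
```

Run:
```python
from h import *
from plant import env,capture
t=capture("top")[:,:,::-1];s=capture("scene")[:,:,::-1]
st=env.state();print(st["ee_pos"],st["contact_force"])
cv2.imwrite("pics/c3.png",np.hstack([cv2.resize(t[170:310,170:310],None,fx=2.8,fy=2.8),cv2.resize(s[170:310,230:370],None,fx=2.8,fy=2.8)]))
```

```text
[0.53116465 0.31038361 0.21171021] [-0.10031028 -1.00467192 -0.50216704]
```

View pics/c3.png

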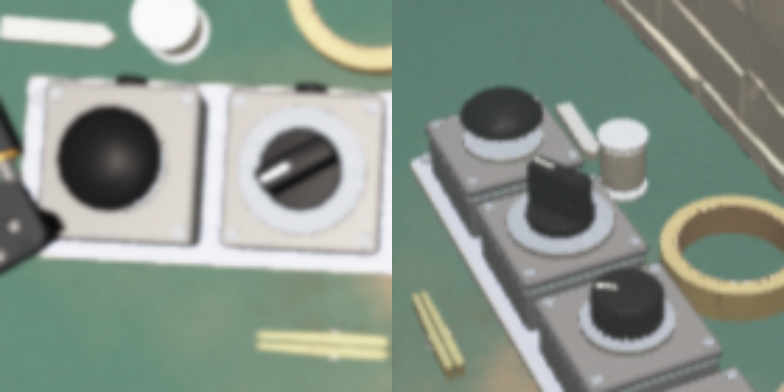

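The top crop shows the bar turned about 60° clockwise, with its tick at crop (272,176). The scene crop shows the mushroom back at its starting height with the collar visible, and the gripper is clear of everything.

```bash
python3 -c "
from plant import workorder
print(workorder.job_done())"
```

```text
the job is handed in; nothing more can be done
None
```

I pressed the mushroom down to its hard stop, then turned the reset knob about 59° clockwise; the last pictures show the mushroom back up. The start button and dial were never approached, and the job was handed in at about 8 s; the hand-in call returned no verdict.

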